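# Set the catch pot and trip the extractor switch

## Task

Take the round steel catch pot off its hook and stand it upright in the shallow square tray, setting it down rather than dropping it, and let go. Then start the dust extractor: push the roller arm of the limit switch under the magnifier lamp sideways (either way) until it trips at about 30 degrees, never beyond 50 degrees, keep it there a moment and let it spring back upright. Leave the other things on the bench and on the hooks as they are.

Things in the scene. Friction and masses are not known exactly. Their poses are not given: they have to be found in the camera images.
- pot: Loose round open steel pot, 72 mm diameter, 60 mm high, 0.25 kg. Rigid hoop handle (82 mm wide in y, 14 in x, crossbar z=114 to 119 mm) topped by a wooden grip block 20 (x) by 32 mm (y), z=119 to 162 mm. Hangs at first by the crossbar on one of the rack's two hooks, axes parallel to the rack's. Origin: centre of the underside, z up.
- square_pot: Bystander: a pot with the same hoop and grip, but with a square box 66 x 72 x 60 mm. Hangs on the other hook. Same origin and axes.
- rack: Fixed rack, origin on the bench midway between two 16 mm posts (216 high) at y=+60 and -60 mm, on a 100 x 220 x 16 mm foot. From each a hook (10 mm bar, top at z=190) runs along -x, towards the robot, to x=-88, where its tip turns up to z=207 mm. Pots hang at x=-65. Lifted 18 to 40 mm (25 is good), a pot can be drawn off along the rack's -x.
- tray_in (a point): Centre of the inner floor of the fixed shallow square aluminium tray on the bench, 130 x 130 mm outside, 4 mm thick walls and floor, rim 14 mm above the bench. Axes along the tray's sides.
- station: Fixed limit switch under a magnifier lamp. Origin on the bench below the switch's front; -x points roughly to the robot. Foot 110 x 100 x 12 mm; grey switch box 44 mm wide, x=3 to 45, up to z=78. The lamp's stand is at x=140 to 260 mm. The lamp hides the roller from above: come in under its near edge, tool tilted about 40 to 45 degrees, fingers pointing along +x and down.
- lamp_edge (a point): Point of the lamp's rim nearest the robot, at station x=-50, y=0, z=300 mm. The lamp head is a round clear lens in a black ring, 210 mm diameter, z=292 to 314 mm, centred at station x=+55, y=0.
- roller (a point): Centre of the black roller (30 mm diameter, 22 mm long along station x) at the top of the switch's steel roller arm (arm 14 mm wide, 5 mm thick). At rest it stands upright at station x=-23, y=0, z=130 mm. The pivot is 80 mm below it, its axis along station x, so the roller swings sideways along station y and down.
- roller_arm (a joint): Angle of the roller arm in rad: 0 upright, positive = leaning towards the station's +y (robot's left), negative towards -y. A centring spring of 0.6 N m/rad (about 4 N at the roller at 0.5 rad) returns it. Trips beyond 0.45 rad either way; forced beyond 0.9 rad counts as damage; hard stop at 1.25 rad.
- bottle: Bystander: green bottle, 52 mm diameter, 150 mm high. Origin under its centre.
- dapping_block: Bystander: dark steel cube, 60 mm. Origin under its centre.
- punch_pot: Bystander: dark round pot of punches, 68 mm diameter, about 130 mm high. Origin under its centre.
- hole_block: Bystander: wooden block with three holes, 100 x 60 x 28 mm. Origin under its centre.
- hammer: Bystander: small hammer lying on the bench.
- mandrel: Bystander: steel taper standing upright, 24 mm diameter at the foot, 120 mm high. Origin under its centre.
There are look-alikes about, which are no part of the job. Of the things like the part that bears tray_in, leave any that is brown; of the rest the smaller one is meant.

How it is judged:
By the outcome, as a careful person would: the job done as asked, in the order asked, and still so for the second after the job is handed in, with the robot touching nothing.
It also fails if it takes over 59 s, if anything falls off the work surface, if the arm or the gripper's body presses on something with over 40 N, if the wrist force passes 120 N, or if a joint passes its speed limit or range.

## Robot

A 6-joint arm with a two-finger parallel gripper is mounted at the origin on the work surface. World frame = base frame: x ahead of the robot, y to its left, z up, the work surface at z = 0. Lengths are in m, angles in degrees, forces in N, time in s.
With the tool pointing down it reaches from about 0.25 to 0.725 m from the base axis. Payload 9.7 kg.
Tool frame: the origin (TCP) lies between the finger pads; the fingertips stand 19 mm ahead of it and the grasp point (between the pads) is the TCP; z points along the fingers, y is the line along which they close (so a half turn about z gives the same grasp; the last joint's range is limited). The gripper opens to 85 mm and grips with 20 to 120 N. Pads are 22 mm wide; open, the fingers measure 114 mm over their backs; the gripper's body (76 mm by 85 mm) begins 54 mm behind the grasp point. The pads swing forward as they close: fully open they stand 13 mm farther back than shut.
Start: joints at [63.083, 4.979, 10.078, 95.1, 0, 90], TCP at [0.249, 0.49, 0.25] pointing down, gripper open.
Joint ranges: [-179.16, 179.16], [-48.56, 103.87], [-65.8, 70.77], [-126.05, 130.52], [-82.76, 87.17], [-180, 180]. Speed limits (degrees/s): [127.2, 127.2, 147.25, 180, 180, 180].

## Interface

Orientations are given as [roll, pitch, yaw] about the fixed x, y, z axes, in that order (R = Rz(yaw) Ry(pitch) Rx(roll)).
In Python, from workcell import telemetry, camera, calibration, workorder gives the robot as it stands.
- The arm moves only by the tool play_rows, never from a script. Its argument "increments" is a list of rows, each a list of 3 entries, a list of its own where there are three numbers: the shift along the tool's x, y, z in mm, then the turn, a rotation vector about the tool's x, y, z in degrees, then the closure, from 0 (fully open) to 1 (shut). In form: [[[x, y, z], [ax, ay, az], jaw], ...]. A call has 1 to 20 rows; each row is the pose to reach, as a shift and turn from the pose commanded when the call began, along the tool's axes at that moment; what a row does not reach only later rows make up. A row lasts 1/10 s, in which the tool goes at most 50 mm and 8.59 degrees, less where a joint would pass 70% of its speed; a pose out of reach is approached as far as the arm can. A call with a gripper value outside its range is refused whole. The fingers move at their own pace and stop on an object; "grip_force" is the grip in N (left out, the last holds). Time passes only in rows, so rows that repeat a pose let the fingers close. It gives the time, the measured TCP pose, the force, the opening and the grip force at its end, in the units of the state.
- telemetry.get_obs(): the state, without advancing time (a new reading comes with each control period).
- camera(name): name is "side" or "top" or "wrist"; returns (picture, depth): 400x640x3 uint8, red, green, blue; 400x640 float32, m along the optical axis (not along the pixel's ray), 0 where there is no reading.
- calibration(name): a dict with "vertical_fov" (degrees; the focal length in pixels is half the picture's height over the tangent of half this angle, whatever the lens; pixels are square), "cx", "cy" (the principal point, pixels), "k1" (the pictures are not rectified: a ray, as slopes to the right and down, at radius r is drawn at 1 + k1 r^2 times it, then the intrinsics apply), "rvec" (rotation vector, rad) and "tvec" (3), from world to camera coordinates, as OpenCV has them; the wrist camera has in their place "hand_eye" (4x4, takes a point from camera to tool coordinates, whose origin is the TCP and whose axes are the flange's). Camera axes: x right, y down, z forward; pixel columns grow to the right and rows downward; lengths in m; the calibration is good to about 2 mm. A picture is of the moment at which its call begins: read the wrist's pose just before it. calibration takes no time and is no camera call.
- workorder.job_done(): hands the job in; it is judged then, once.
The state is a dict: "time": time; "q": joint angles; "qd": joint speeds; "joint_efforts": joint torques, N m; "ee_pos": TCP position; "tcp_rot": TCP orientation; "wrist_force": force on the tool from outside, world axes, zero at the start; "torque": the same for the moment, N m; "opening": finger opening in m; "grasp_force": force on a finger pad.
Only numpy, scipy, OpenCV 4.12 (cv2) and the standard library are available. Lean on these libraries where they do the work, as an engineer would, in place of code of your own. Each camera call takes 0.05 s, during which the arm holds its last target. There are 200 camera calls.

## Working session

There is one attempt and no reset: what is moved stays moved. The work goes in short steps, Python scripts to look and compute and a tool call to move; the robot and the scene stay as the last step left them, time stands still between calls to the robot, and variables do not carry over. Pictures are saved under pics/ and viewed, at most 10 in all, crops included, and the job is handed in when it is done.

Besides the shell and the picture viewer there is one more tool, called after "Emit:" by a JSON object that holds its "api" and its "payload", one argument or row to a line. play_rows: Moves the arm, as the interface text tells. Its arguments: {"type":"object","properties":{"increments":{"type":"array"},"grip_force":{"type":"number"}},"required":["increments"]}

```bash
mkdir -p pics
cat > h.py <<'E'
import numpy as np,cv2
from scipy.spatial.transform import Rotation as R
from workcell import telemetry,camera,calibration,workorder
def K(c):
    f=200/np.tan(np.radians(c['vertical_fov'])/2); return np.array([[f,0,c['cx']],[0,f,c['cy']],[0,0,1.]])
def pose(name,c,o=None):
    if 'rvec' in c:
        M=cv2.Rodrigues(np.array(c['rvec'],float))[0]; return M.T,-M.T@np.array(c['tvec'],float).ravel()
    T=np.array(c['hand_eye']);Rt=R.from_euler('xyz',o['tcp_rot'],degrees=True).as_matrix()
    return Rt@T[:3,:3],Rt@T[:3,3]+np.array(o['ee_pos'])
def rays(name,uv,o=None):
    c=calibration(name);uv=np.array(uv,float).reshape(-1,1,2)
    s=cv2.undistortPoints(uv,K(c),np.array([c['k1'],0,0,0.])).reshape(-1,2)
    Rm,p=pose(name,c,o); return p,np.c_[s,np.ones(len(s))]@Rm.T
def onz(name,uv,z,o=None):
    p,d=rays(name,uv,o); return p+d*((z-p[2])/d[:,2])[:,None]
def atdepth(name,uv,dep,o=None):
    p,d=rays(name,uv,o); return p+d*np.array(dep).reshape(-1,1)
def cloud(name,dep,o=None):
    v,u=np.mgrid[:400,:640]; return atdepth(name,np.c_[u.ravel(),v.ravel()],dep.ravel(),o).reshape(400,640,3)
def snap(name):
    o=telemetry.get_obs(); im,d=camera(name); np.savez(f'{name}.npz',im=im,d=d); return o,im,d
E
python3 - <<'E'
from h import *
print(telemetry.get_obs())
for n in('top','side'):
    o,im,d=snap(n); cv2.imwrite(f'pics/{n}1.png',im[:,:,::-1]); print(calibration(n), d.min(),d.max())
print(calibration('wrist'))
E
```

```text
{'time': 0.0, 'q': array([ 6.30829420e+01,  5.00861186e+00,  1.00345219e+01,  9.50991045e+01,
       -1.26385299e-04,  8.99990338e+01]), 'qd': array([-0.05260432, -0.0096971 ,  0.08728261, -0.01628212,  0.04108922,
       -0.03149539]), 'joint_efforts': array([-1.72339296e-03, -5.20385563e+01,  4.64804757e+01,  1.60620891e-02,
       -9.34730224e-05, -9.30158734e-06]), 'ee_pos': array([0.2488931 , 0.49023202, 0.24960753]), 'tcp_rot': array([-1.79926806e+02,  1.25150925e-04,  1.53083908e+02]), 'wrist_force': array([ 0.23253868, -0.09009598,  0.03731304]), 'torque': array([ 0.0204171 , -0.01332075, -0.02157548]), 'grasp_force': 0.0, 'opening': 0.08545392305828184}
{'vertical_fov': 43.46539566480568, 'cx': 321.24986643062186, 'cy': 199.9668245834751, 'k1': -0.07405233661832002, 'rvec': array([ 2.10613288, -2.13979517,  0.19024434]), 'tvec': array([-0.05409103,  0.48360577,  1.75398744])} 0.0 2.7724137
{'vertical_fov': 48.88862299675963, 'cx': 327.44688147488677, 'cy': 193.44117739738837, 'k1': -0.06800410680038091, 'rvec': array([ 2.10331484, -0.88751249,  0.40598512]), 'tvec': array([-0.3869536 ,  0.35339517,  1.20958902])} 0.0 3.478677
{'vertical_fov': 58.39768947371588, 'cx': 323.0458175535162, 'cy': 205.02935006717206, 'k1': -0.07725751903312296, 'hand_eye': array([[ 5.33445174e-04, -9.64438701e-01, -2.64306088e-01,
         6.55963046e-02],
       [ 9.99999851e-01,  4.83501754e-04,  2.54013411e-04,
         3.10366252e-04],
       [-1.17187907e-04, -2.64306184e-01,  9.64438815e-01,
        -1.24061257e-01],
       [ 0.00000000e+00,  0.00000000e+00,  0.00000000e+00,
         1.00000000e+00]])}
```

View pics/top1.png

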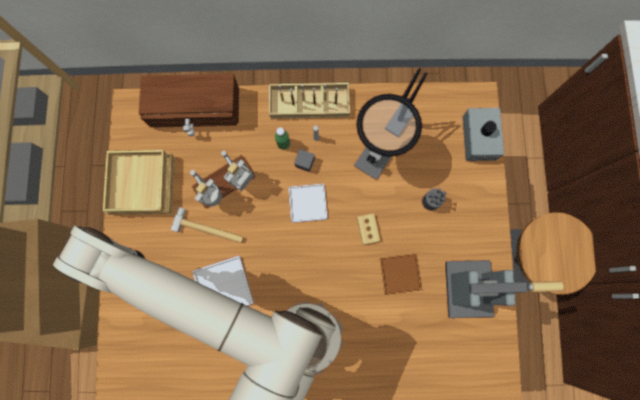

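View pics/side1.png

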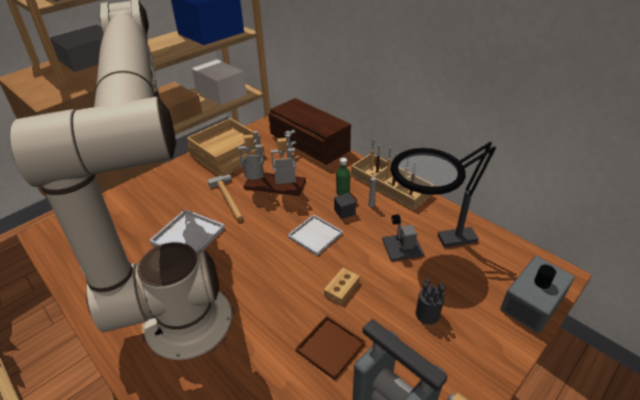

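The top view shows three trays: grey (308,203), a larger grey one (225,280) and a brown one (401,274). Two pots hang on the rack at (207,188) and (237,172), and the station is at (372,160) under the lamp ring (390,124). In the side view the pots are at (252,160) and (284,165), and the roller is at about (396,219). Next I'll crop closer on the candidates and take measurements.

Run:
```python
from h import *
t=np.load('top.npz');s=np.load('side.npz')
a=cv2.resize(t['im'][140:220,180:260],(400,400),interpolation=cv2.INTER_CUBIC)
b=cv2.resize(s['im'][120:200,230:310],(400,400),interpolation=cv2.INTER_CUBIC)
cv2.imwrite('pics/crop.png',np.hstack([a,b])[:,:,::-1])
T=cloud('top',t['d']);S=cloud('side',s['d'])
np.save('T.npy',T);np.save('S.npy',S)
# trays: bright/low saturation near bench
hsv=cv2.cvtColor(t['im'],cv2.COLOR_RGB2HSV)
m=((hsv[...,1]<60)&(hsv[...,2]>140)&(T[...,2]<.03)&(T[...,2]>-.03)&(t['d']>0)).astype(np.uint8)
for c in cv2.findContours(m,cv2.RETR_EXTERNAL,cv2.CHAIN_APPROX_NONE)[0]:
    if cv2.contourArea(c)>150:
        r=cv2.minAreaRect(c);bx=cv2.boxPoints(r);W=onz('top',bx,.012)
        print('tray',r,W[:,:2].mean(0).round(4),np.linalg.norm(np.diff(W,axis=0),axis=1).round(3),W[:,:2].round(3).tolist())
# rack foot region z~16mm & pots
v=slice(140,220);u=slice(180,262)
P=T[v,u].reshape(-1,3);
for n,A in(('top',T),('side',S)):
    P=A.reshape(-1,3);k=(P[:,0]>.45)&(P[:,0]<.8)&(P[:,1]>.15)&(P[:,1]<.5)
    for lo,hi in((.01,.022),(.05,.09),(.12,.135),(.135,.18),(.18,.21),(.21,.24),(.24,.27)):
        q=P[k&(P[:,2]>lo)&(P[:,2]<hi)]; print(n,lo,len(q),q.mean(0).round(3) if len(q) else'')
for uv in((308,203),(372,160),(207,188),(237,172),(283,138),(305,160)): print(uv,T[uv[1],uv[0]].round(3))
for uv in((396,219),(408,238),(405,250)): print('side',uv,S[uv[1],uv[0]].round(3))
```

```text
tray ((330.9755554199219, 344.3426208496094), (16.874055862426758, 56.751556396484375), 14.796761512756348) [-0.023  -0.0879] [0.194 0.059 0.194] [[-0.108, -0.033], [0.078, -0.086], [0.062, -0.143], [-0.124, -0.089]]
tray ((221.90701293945312, 286.02557373046875), (50.427940368652344, 50.09046936035156), 74.62374877929688) [0.1836 0.297 ] [0.18  0.179 0.177] [[0.247, 0.409], [0.292, 0.235], [0.12, 0.186], [0.075, 0.357]]
tray ((307.55743408203125, 202.6311492919922), (35.942691802978516, 37.029117584228516), 84.80557250976562) [ 0.4801 -0.0115] [0.136 0.133 0.134] [[0.541, 0.062], [0.552, -0.074], [0.419, -0.084], [0.409, 0.05]]
top 0.01 615 [0.581 0.327 0.015]
top 0.05 662 [0.637 0.32  0.075]
top 0.12 326 [0.702 0.337 0.127]
top 0.135 112 [0.57  0.28  0.147]
top 0.18 276 [0.536 0.28  0.195]
top 0.21 170 [0.538 0.281 0.228]
top 0.24 27 [0.527 0.274 0.242]
side 0.01 809 [0.564 0.304 0.016]
side 0.05 465 [0.704 0.325 0.073]
side 0.12 474 [0.617 0.307 0.127]
side 0.135 204 [0.541 0.284 0.149]
side 0.18 300 [0.535 0.278 0.195]
side 0.21 206 [0.533 0.275 0.226]
side 0.24 11 [0.53  0.267 0.241]
(308, 203) [ 0.482 -0.013 -0.006]
(372, 160) [ 0.601 -0.238  0.144]
(207, 188) [0.498 0.312 0.21 ]
(237, 172) [0.556 0.218 0.188]
(283, 138) [0.697 0.07  0.106]
(305, 160) [ 0.628 -0.005  0.059]
side (396, 219) [ 0.604 -0.24   0.136]
side (408, 238) [ 0.627 -0.277  0.064]
side (405, 250) [ 0.625 -0.274  0.01 ]
```

View pics/crop.png

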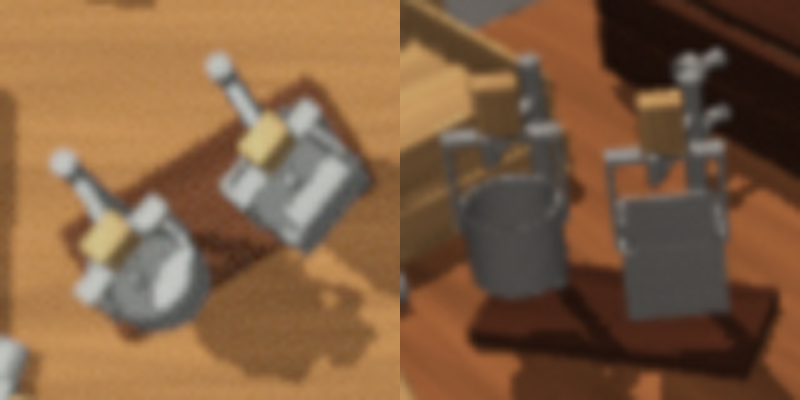

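The crop shows the round pot on the left hook: grip at (202,188) top and (252,160) side. The square pot is on the right hook (237,172), so I choose the left one. Now I'll get the poses.

Run:
```python
from h import *
t=np.load('top.npz');T=np.load('T.npy');im=t['im'];hsv=cv2.cvtColor(im,cv2.COLOR_RGB2HSV)
p=onz('top',[[192.8,172.4],[223.6,153.2]],.216);print('posts',p.round(4),np.linalg.norm(p[0]-p[1]))
m=np.zeros((400,640),np.uint8);m[140:220,180:262]=1
m&=((hsv[...,0]>12)&(hsv[...,0]<32)&(hsv[...,1]>70)&(T[...,2]>.18)).astype(np.uint8)
for c in cv2.findContours(m,cv2.RETR_EXTERNAL,cv2.CHAIN_APPROX_NONE)[0]:
    if cv2.contourArea(c)>15:
        r=cv2.minAreaRect(c);print(r,onz('top',[r[0]],.238).round(4),onz('top',cv2.boxPoints(r),.238)[:,:2].round(3).tolist(), np.median(T[...,2][m>0]))
d=p[0]-p[1];d/=np.linalg.norm(d); print('rack yaw',np.degrees(np.arctan2(d[1],d[0]))-90)
# station: side-view roller and box
S=np.load('S.npy');k=(S[...,0]>.5)&(S[...,0]<.8)&(S[...,1]<-.12)&(S[...,1]>-.4)
for lo,hi in((.008,.02),(.072,.084),(.1,.14),(.135,.15)):
    for n,A in(('S',S),('T',T)):
        kk=(A[...,0]>.5)&(A[...,0]<.8)&(A[...,1]<-.12)&(A[...,1]>-.4)&(A[...,2]>lo)&(A[...,2]<hi)
        q=A[kk];
        if len(q)>4:
            r=cv2.minAreaRect((q[:,:2]*1000).astype(np.float32));print(n,lo,len(q),q.mean(0).round(3),[np.round(x,1) for x in r])
```

```text
posts [[0.5501 0.3591 0.216 ]
 [0.6135 0.2583 0.216 ]] 0.11903383108376167
((201.5, 188.50001525878906), (8.485280990600586, 9.899494171142578), 45.0) [[0.4907 0.323  0.238 ]] [[0.489, 0.344], [0.512, 0.322], [0.492, 0.302], [0.469, 0.324]] 0.23526628078648126
((233.00003051757812, 168.50001525878906), (7.77817440032959, 9.192387580871582), 45.0) [[0.5552 0.222  0.238 ]] [[0.554, 0.242], [0.575, 0.221], [0.556, 0.202], [0.535, 0.223]] 0.23526628078648126
rack yaw 32.20973905200792
S 0.008 756 [ 0.663 -0.288  0.013] [array([ 698.7, -302.5]), array([101.2, 271.2]), np.float64(54.3)]
T 0.008 485 [ 0.613 -0.242  0.012] [array([ 650.9, -257.2]), array([296.2, 273.2]), np.float64(0.2)]
S 0.072 170 [ 0.661 -0.277  0.077] [array([ 708.9, -301. ]), array([ 46.3, 219. ]), np.float64(59.6)]
T 0.072 38 [ 0.634 -0.259  0.078] [array([ 634.4, -256.1]), array([43.1, 17. ]), np.float64(60.6)]
S 0.1 132 [ 0.706 -0.313  0.124] [array([ 695.9, -303.5]), array([ 25.3, 245.1]), np.float64(55.3)]
T 0.1 38 [ 0.605 -0.235  0.134] [array([ 609.2, -237.4]), array([29.7, 28.2]), np.float64(55.1)]
S 0.135 80 [ 0.668 -0.283  0.142] [array([ 698.7, -300.3]), array([ 26.7, 244. ]), np.float64(56.2)]
T 0.135 48 [ 0.605 -0.236  0.141] [array([ 606.1, -236.8]), array([27.9, 21.7]), np.float64(49.2)]
```

Emit:
{"api": "play_rows", "payload": {
  "increments": [
    [[-40,-5,-30],[0,0,-8],0],
    [[-80,-10,-60],[0,0,-16],0],
    [[-120,-16,-90],[0,0,-24],0],
    [[-160,-21,-110],[0,0,-32],0],
    [[-200,-27,-110],[0,0,-40],0],
    [[-240,-32,-110],[0,0,-48],0],
    [[-280,-37,-110],[0,0,-56],0],
    [[-292,-39,-110],[0,0,-59],0],
    [[-292,-39,-110],[0,0,-59],0],
    [[-292,-39,-110],[0,0,-59],0],
    [[-292,-39,-110],[0,0,-59],0],
    [[-292,-39,-110],[0,0,-59],0]
  ]
}}

```text
time: 1.3
ee_pos: [0.4908, 0.3242, 0.3605]
tcp_rot: [180.0, 0.0, -147.9]
wrist_force: [0.7, 0.3, 0.6]
opening: 0.0854
grasp_force: 0.0
```

Run:
```python
from h import *
o,im,d=snap('wrist');print(o['time'],o['ee_pos'].round(4),o['tcp_rot'].round(2),o['q'].round(1))
cv2.imwrite('pics/w1.png',im[:,:,::-1])
W=cloud('wrist',d,o);np.save('W.npy',W)
hsv=cv2.cvtColor(im,cv2.COLOR_RGB2HSV)
m=((hsv[...,0]>10)&(hsv[...,0]<32)&(hsv[...,1]>60)&(W[...,2]>.225)&(W[...,2]<.25)&(d>0)).astype(np.uint8)
for c in cv2.findContours(m,cv2.RETR_EXTERNAL,cv2.CHAIN_APPROX_NONE)[0]:
    if cv2.contourArea(c)>200:
        r=cv2.minAreaRect(c);b=onz('wrist',cv2.boxPoints(r),.238,o)
        print(r,b.mean(0).round(4),np.linalg.norm(np.diff(b,axis=0),axis=1).round(4),[np.degrees(np.arctan2(*(e[1::-1]))).round(1) for e in np.diff(b,axis=0)])
```

```text
1.3 [0.4908 0.3242 0.3605] [ 1.7999e+02  2.0000e-02 -1.4788e+02] [ 33.4  15.2  34.5 109.3   0.    1.3]
((322.3167724609375, 211.3868865966797), (30.001203536987305, 44.46366500854492), 70.34617614746094) [0.4972 0.3265 0.238 ] [0.0317 0.0222 0.0325] [np.float64(142.3), np.float64(51.9), np.float64(-37.2)]
((162.4827423095703, 211.20687866210938), (27.854299545288086, 47.16661834716797), 68.19859313964844) [0.5593 0.2276 0.238 ] [0.0368 0.0201 0.0376] [np.float64(142.9), np.float64(48.5), np.float64(-36.4)]
```

View pics/w1.png

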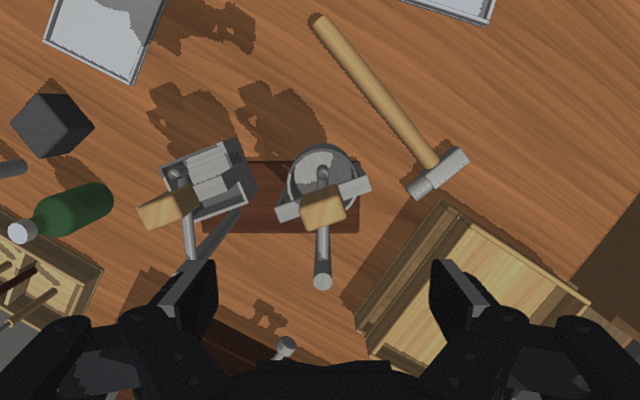

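The wrist view shows the round pot's grip at (322,211) and the square pot's at (162,211). Both crossbars look turned about 18° from square to the hooks, so I'll check that in the cloud.

Run:
```python
from h import *
W=np.load('W.npy');im=np.load('wrist.npz')['im'];hsv=cv2.cvtColor(im,cv2.COLOR_RGB2HSV)
box=np.zeros((400,640),bool);box[140:240,265:385]=1
for n,k in(('griptop',box&(W[...,2]>.234)&(W[...,2]<.243)),('bar',box&(W[...,2]>.186)&(W[...,2]<.202)&(hsv[...,1]<60)),('potrim',box&(W[...,2]>.128)&(W[...,2]<.140)),('hook/post',(W[...,2]>.21)&(W[...,2]<.22)&(np.abs(W[...,0]-.55)<.05)&(np.abs(W[...,1]-.36)<.04))):
    q=W[k];r=cv2.minAreaRect((q[:,:2]*1000).astype(np.float32));print(n,len(q),q.mean(0).round(4),np.round(r[0],1),np.round(r[1],1),round(r[2],1))
    c=np.linalg.svd((q-q.mean(0))[:,:2],full_matrices=False)[2][0];print(' axis',np.degrees(np.arctan2(c[1],c[0])).round(1))
q=W[box]; print(np.histogram(q[:,2],bins=np.arange(0,.26,.01)))
```

```text
griptop 1164 [0.4978 0.3272 0.2381] [498.6 327.6] [20.5 32.1] 52.6
 axis -38.0
bar 1222 [0.4984 0.3291 0.1941] [498.7 327.5] [54.3 76. ] 84.3
 axis -33.1
potrim 518 [0.4895 0.3177 0.1354] [508.5 328.1] [91.6 71. ] 2.7
 axis 130.6
hook/post 327 [0.552  0.3614 0.2158] [552.8 362.2] [16.7 15.1] 33.5
 axis 30.1
(array([3065, 2233,    0,    0,    0,    0,    0,  408, 1164,   92,   86,
        109,  132,  485,   40,   37,   36,   34,  191, 1079,  232,  120,
        131, 1208,   11]), array([0.  , 0.01, 0.02, 0.03, 0.04, 0.05, 0.06, 0.07, 0.08, 0.09, 0.1 ,
       0.11, 0.12, 0.13, 0.14, 0.15, 0.16, 0.17, 0.18, 0.19, 0.2 , 0.21,
       0.22, 0.23, 0.24, 0.25]))
```

Emit:
{"api": "play_rows", "payload": {
  "increments": [
    [[-8,-2,20],[0,0,-8],0],
    [[-8,-2,45],[0,0,-16],0],
    [[-8,-2,75],[0,0,-20.3],0],
    [[-8,-2,105],[0,0,-20.3],0],
    [[-8,-2,125],[0,0,-20.3],0],
    [[-8,-2,136],[0,0,-20.3],0],
    [[-8,-2,141],[0,0,-20.3],0],
    [[-8,-2,141],[0,0,-20.3],0],
    [[-8,-2,141],[0,0,-20.3],1],
    [[-8,-2,141],[0,0,-20.3],1],
    [[-8,-2,141],[0,0,-20.3],1],
    [[-8,-2,141],[0,0,-20.3],1],
    [[-8,-2,141],[0,0,-20.3],1],
    [[-8,-2,141],[0,0,-20.3],1],
    [[-8,-2,141],[0,0,-20.3],1],
    [[-8,-2,141],[0,0,-20.3],1],
    [[-8,-2,141],[0,0,-20.3],1],
    [[-8,-2,141],[0,0,-20.3],1]
  ],
  "grip_force": 60
}}

```text
time: 3.15
ee_pos: [0.4996, 0.3262, 0.2199]
tcp_rot: [-180.0, 0.1, -127.6]
wrist_force: [-1.5, 1.1, 5.2]
opening: 0.0314
grasp_force: 59.6
```

Emit:
{"api": "play_rows", "payload": {
  "increments": [
    [[0,0,-5],[0,0,0],1],
    [[0,0,-12],[0,0,0],1],
    [[0,0,-20],[0,0,0],1],
    [[0,0,-26],[0,0,0],1],
    [[0,0,-27],[0,0,0],1],
    [[0,0,-27],[0,0,0],1],
    [[6,2,-27],[0,0,0],1],
    [[16,6,-27],[0,0,0],1],
    [[28,10,-27],[0,0,0],1],
    [[40,15,-27],[0,0,0],1],
    [[54,20,-27],[0,0,0],1],
    [[68,25,-27],[0,0,0],1],
    [[80,29,-27],[0,0,0],1],
    [[90,33,-30],[0,0,0],1],
    [[98,35,-38],[0,0,0],1],
    [[100,36,-45],[0,0,0],1],
    [[100,36,-50],[0,0,0],1],
    [[100,36,-50],[0,0,0],1]
  ]
}}

```text
time: 4.95
ee_pos: [0.4105, 0.2691, 0.2703]
tcp_rot: [-180.0, 0.1, -127.6]
wrist_force: [0.2, 0.6, -2.9]
opening: 0.0314
grasp_force: 59.6
```

Run:
```python
from h import *
o,im,d=snap('side');print(o['ee_pos'].round(4),o['wrist_force'].round(2),o['opening'],o['tcp_rot'].round(2))
o,im2,d=snap('wrist');cv2.imwrite('pics/draw.png',np.hstack([cv2.resize(im[90:310,90:410],(400,275)),cv2.resize(im2,(400,275))])[:,:,::-1])
```

```text
[0.4105 0.2691 0.2703] [ 0.16  0.63 -2.92] 0.031430142387896515 [-1.7997e+02  9.0000e-02 -1.2762e+02]
```

View pics/draw.png

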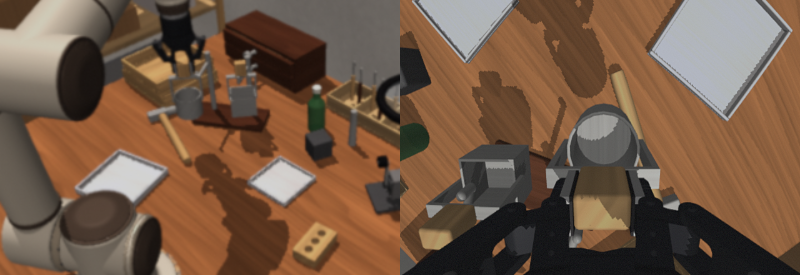

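The pot is held upright and clear of the hook, and the square pot hasn't moved. I'll cross-check the tray from the side view while travelling.

Run:
```python
from h import *
s=np.load('side.npz');im=s['im'];hsv=cv2.cvtColor(im,cv2.COLOR_RGB2HSV);S=cloud('side',s['d'])
k=(np.abs(S[...,0]-.48)<.1)&(np.abs(S[...,1]+.01)<.1)&(hsv[...,1]<70)
for lo,hi in((-.004,.009),(.010,.018)):
    q=S[k&(S[...,2]>lo)&(S[...,2]<hi)];r=cv2.minAreaRect((q[:,:2]*1000).astype(np.float32));print(len(q),np.median(q[:,2]),[np.round(x,1) for x in r])
m=(k&(S[...,2]<.03)).astype(np.uint8);m=cv2.morphologyEx(m,cv2.MORPH_OPEN,np.ones((3,3)))
c=max(cv2.findContours(m,0,cv2.CHAIN_APPROX_NONE)[0],key=cv2.contourArea);W=onz('side',c.reshape(-1,2),.012)
r=cv2.minAreaRect((W[:,:2]*1000).astype(np.float32));print([np.round(x,1) for x in r])
```

```text
980 0.0041821063758950006 [array([483.3,  -6.6]), array([142. , 143.7]), np.float64(4.8)]
167 0.013689088911885472 [array([479.8, -13. ]), array([133.2, 133.4]), np.float64(4.2)]
[array([478. , -13.4]), array([138.3, 138.9]), np.float64(4.4)]
```

Emit:
{"api": "play_rows", "payload": {
  "increments": [
    [[8,-10,0],[0,0,0],1],
    [[24,-30,0],[0,0,0],1],
    [[44,-55,0],[0,0,0],1],
    [[64,-80,0],[0,0,0],1],
    [[84,-105,0],[0,0,0],1],
    [[104,-130,0],[0,0,0],1],
    [[124,-155,0],[0,0,0],1],
    [[144,-180,0],[0,0,0],1],
    [[162,-204,10],[0,0,0],1],
    [[174,-218,20],[0,0,0],1],
    [[180,-226,35],[0,0,0],1],
    [[180,-226,50],[0,0,0],1],
    [[180,-226,65],[0,0,0],1],
    [[180,-226,75],[0,0,0],1],
    [[180,-226,80],[0,0,0],1],
    [[180,-226,80],[0,0,0],1],
    [[180,-226,80],[0,0,0],1]
  ]
}}

```text
time: 6.75
ee_pos: [0.4793, -0.0116, 0.1898]
tcp_rot: [-180.0, 0.0, -127.6]
wrist_force: [-0.1, -0.4, -2.0]
opening: 0.0314
grasp_force: 60.0
```

Emit:
{"api": "play_rows", "payload": {
  "increments": [
    [[0,0,10],[0,0,0],1],
    [[0,0,20],[0,0,0],1],
    [[0,0,28],[0,0,0],1],
    [[0,0,34],[0,0,0],1],
    [[0,0,37],[0,0,0],1],
    [[0,0,38.5],[0,0,0],1],
    [[0,0,39.5],[0,0,0],1],
    [[0,0,40.5],[0,0,0],1],
    [[0,0,40.5],[0,0,0],1]
  ]
}}

```text
time: 7.65
ee_pos: [0.4792, -0.0118, 0.1489]
tcp_rot: [-180.0, 0.0, -127.6]
wrist_force: [-0.0, -0.8, -2.3]
opening: 0.031
grasp_force: 59.9
```

Emit:
{"api": "play_rows", "payload": {
  "increments": [
    [[0,0,0.5],[0,0,0],1],
    [[0,0,1],[0,0,0],1],
    [[0,0,1],[0,0,0],1],
    [[0,0,1],[0,0,0],1]
  ]
}}

```text
time: 8.05
ee_pos: [0.4793, -0.0117, 0.1485]
tcp_rot: [-180.0, 0.0, -127.6]
wrist_force: [-2.8, 1.5, 5.6]
opening: 0.0313
grasp_force: 60.7
```

Emit:
{"api": "play_rows", "payload": {
  "increments": [
    [[0,0,0],[0,0,0],0.4],
    [[0,0,0],[0,0,0],0.2],
    [[0,0,0],[0,0,0],0],
    [[0,0,0],[0,0,0],0],
    [[0,0,0],[0,0,0],0],
    [[0,0,0],[0,0,0],0],
    [[0,0,0],[0,0,0],0],
    [[0,0,0],[0,0,0],0],
    [[0,0,-10],[0,0,0],0],
    [[0,0,-30],[0,0,0],0],
    [[0,0,-60],[0,0,0],0],
    [[0,0,-90],[0,0,0],0],
    [[0,0,-120],[0,0,0],0],
    [[0,0,-150],[0,0,0],0],
    [[0,0,-160],[0,0,0],0],
    [[0,0,-160],[0,0,0],0]
  ]
}}

```text
time: 9.65
ee_pos: [0.4796, -0.0118, 0.3094]
tcp_rot: [-179.9, 0.1, -127.6]
wrist_force: [0.9, 0.8, -0.1]
opening: 0.0853
grasp_force: 0.0
```

Run:
```python
from h import *
o,im,d=snap('side');print(o['ee_pos'].round(4),o['tcp_rot'].round(1),o['q'].round(1),o['wrist_force'].round(1))
o,im2,d2=snap('top')
cv2.imwrite('pics/placed.png',np.hstack([cv2.resize(im[90:310,270:490],(400,400)),cv2.resize(im2[90:230,260:440],(514,400))[:,:400]])[:,:,::-1])
S=cloud('side',d)
# roller/arm/box points in side view window
hsv=cv2.cvtColor(im,cv2.COLOR_RGB2HSV)
win=np.zeros((400,640),bool);win[200:265,375:425]=1
for lo,hi in((.008,.016),(.072,.082),(.112,.15)):
    q=S[win&(S[...,2]>lo)&(S[...,2]<hi)&(hsv[...,1]<110)]
    r=cv2.minAreaRect((q[:,:2]*1000).astype(np.float32));print(lo,len(q),q.mean(0).round(4),[np.round(x,1) for x in r])
```

```text
[ 0.4796 -0.0118  0.3094] [-1.799e+02  1.000e-01 -1.276e+02] [ -1.4  -3.    8.6 101.5  -0.  -53.8] [ 0.9  0.8 -0.1]
0.008 481 [ 0.6175 -0.2588  0.0117] [array([ 633.3, -255.3]), array([103.2, 109.3]), np.float64(53.9)]
0.072 142 [ 0.6428 -0.2633  0.0771] [array([ 638.9, -259.3]), array([46.9, 57.8]), np.float64(59.1)]
0.112 54 [ 0.6019 -0.2419  0.1371] [array([ 602.9, -242.5]), array([17.8, 25.7]), np.float64(38.9)]
```

View pics/placed.png

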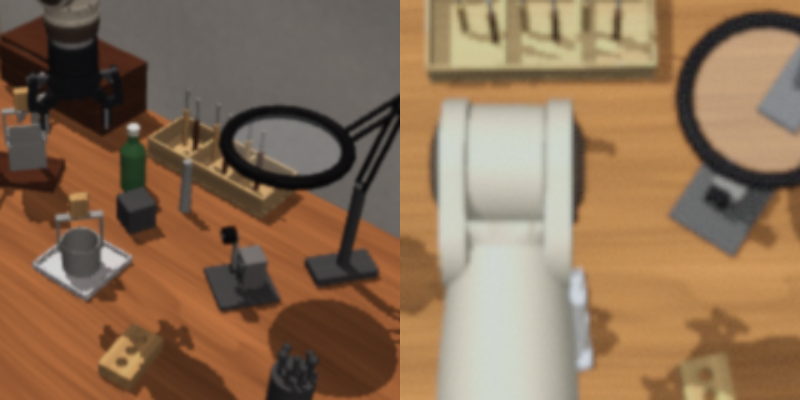

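The pot stands upright in the tray in the side crop, at (80,255). The roller is at crop (230,235), with the switch box behind it. Next is the station axis.

Run:
```python
from h import *
for n in('top','side'):
    s=np.load(n+'.npz');S=cloud(n,s['d']);im=s['im']
    k=((S[...,2]>.285)&(S[...,2]<.32)&(im.max(2)<70)&(np.abs(S[...,0]-.68)<.2)&(np.abs(S[...,1]+.29)<.2)).astype(np.uint8)
    k=cv2.morphologyEx(k,cv2.MORPH_CLOSE,np.ones((3,3)))
    c=max(cv2.findContours(k,0,cv2.CHAIN_APPROX_NONE)[0],key=cv2.contourArea)
    W=onz(n,c.reshape(-1,2),.303);(x,y),r=cv2.minEnclosingCircle((W[:,:2]*1000).astype(np.float32));e=cv2.fitEllipse((W[:,:2]*1000).astype(np.float32));print(n,x,y,r,e)
    # box/foot/roller
    for lo,hi in((.006,.018),(.074,.081),(.112,.15)):
        m=(S[...,2]>lo)&(S[...,2]<hi)&(np.abs(S[...,0]-.63)<.09)&(np.abs(S[...,1]+.255)<.09)&((im.max(2).astype(int)-im.min(2))<45)
        m=cv2.morphologyEx(m.astype(np.uint8),cv2.MORPH_OPEN,np.ones((2,2)))>0
        q=S[m]
        if len(q)>5:
            b=cv2.minAreaRect((q[:,:2]*1000).astype(np.float32));print(lo,len(q),np.median(q,0).round(3),[np.round(x,1) for x in b])
```

```text
top 681.9403076171875 -287.8910217285156 115.45843505859375 ((675.2391357421875, -281.28375244140625), (197.23280334472656, 211.6661376953125), 60.92131423950195)
0.006 286 [ 0.61  -0.248  0.011] [array([ 420.4, -148.8]), array([102.7, 546.6]), np.float64(62.4)]
0.074 6 [ 0.629 -0.265  0.076] [array([ 630.5, -265.7]), array([6.3, 3.7]), np.float64(4.8)]
0.112 65 [ 0.605 -0.239  0.139] [array([ 611.2, -241.9]), array([23.7, 40. ]), np.float64(54.9)]
side 686.3994750976562 -291.0254211425781 122.14640808105469 ((679.5121459960938, -281.77252197265625), (211.8834228515625, 228.15533447265625), 76.7417221069336)
0.006 533 [ 0.615 -0.267  0.011] [array([ 238.5, -540.7]), array([1052.9,  131. ]), np.float64(35.2)]
0.074 109 [ 0.645 -0.27   0.077] [array([ 665., -271.]), array([ 44.1, 101.8]), np.float64(83.5)]
0.112 73 [ 0.603 -0.244  0.137] [array([ 240.6, -475.5]), array([1131.4,   26.2]), np.float64(32.5)]
```

```bash
cat >> h.py <<'E'
def target(roll,yaw,dep,X,tilt=43):
    # X = TCP in roller-centred station axes (x,y,z-world height)
    a=np.radians(yaw);s=np.array([np.cos(a),np.sin(a),0]);l=np.array([-s[1],s[0],0]);t=np.radians(dep if dep else tilt)
    z=np.cos(t)*s-np.sin(t)*np.array([0,0,1]);x=np.cross(l,z)
    p=np.array([roll[0],roll[1],0])+s*X[0]+l*X[1]+np.array([0,0,X[2]])
    return p,np.c_[x,l,z]
def inc(o,p,M):
    R0=R.from_euler('xyz',o['tcp_rot'],degrees=True)
    return (R0.inv().apply(p-o['ee_pos'])*1000).round(1),np.degrees((R0.inv()*R.from_matrix(M)).as_rotvec()).round(1)
E
python3 - <<'E'
from h import *
o=telemetry.get_obs();p,M=target((.605,-.240),-31,43,(-.095,0,.225));print(p,inc(o,p,M))
p,M=target((.605,-.240),-31,43,(-.095,0,.29));print(p,inc(o,p,M))
E
```

```text
[ 0.52356911 -0.19107138  0.225     ] (array([ 114.8, -144.7,   81.9]), array([ 34.1, -38.3,  78.3]))
[ 0.52356911 -0.19107138  0.29      ] (array([ 114.9, -144.7,   16.9]), array([ 34.1, -38.3,  78.3]))
```

Emit:
{"api": "play_rows", "payload": {
  "increments": [
    [[8,-10,-10],[2.7,-3.1,6.3],1],
    [[20,-25,-20],[5.5,-6.1,12.5],1],
    [[34,-43,-20],[8.2,-9.2,18.8],1],
    [[48,-61,-20],[10.9,-12.3,25.1],1],
    [[62,-79,-20],[13.6,-15.3,31.3],1],
    [[76,-96,-20],[16.4,-18.4,37.6],1],
    [[90,-113,-15],[19.1,-21.4,43.8],1],
    [[102,-128,-5],[21.8,-24.5,50.1],1],
    [[110,-139,5],[24.6,-27.6,56.4],1],
    [[115,-145,15],[27.3,-30.6,62.6],1],
    [[115,-145,30],[30,-33.7,68.9],1],
    [[115,-145,50],[32.7,-36.8,75.2],1],
    [[115,-145,70],[34.1,-38.3,78.3],1],
    [[115,-145,80],[34.1,-38.3,78.3],1],
    [[115,-145,82],[34.1,-38.3,78.3],1],
    [[115,-145,82],[34.1,-38.3,78.3],1],
    [[115,-145,82],[34.1,-38.3,78.3],1],
    [[115,-145,82],[34.1,-38.3,78.3],1]
  ]
}}

```text
time: 11.55
ee_pos: [0.5242, -0.1917, 0.2271]
tcp_rot: [180.0, 47.1, 149.0]
wrist_force: [-0.3, 0.0, 0.4]
opening: -0.0003
grasp_force: 0.0
```

Run:
```python
from h import *
o,im,d=snap('wrist');print(o['time'],o['ee_pos'].round(4),o['tcp_rot'].round(1),o['q'].round(1),o['opening'])
cv2.imwrite('pics/w2.png',im[:,:,::-1]);W=cloud('wrist',d,o);np.save('W.npy',W)
near=(np.abs(W[...,0]-.62)<.1)&(np.abs(W[...,1]+.25)<.1)&(d>0)
m=near&(W[...,2]>.112)&(W[...,2]<.15);q=W[m];v,u=np.nonzero(m);print('roller',len(q),q.mean(0).round(4),np.ptp(q,0).round(3),u.min(),u.max(),v.min(),v.max())
for lo,hi in((.03,.07),(.074,.082)):
    q=W[near&(W[...,2]>lo)&(W[...,2]<hi)]
    if len(q)>5: print(lo,len(q),q.mean(0).round(4),[np.round(x,1) for x in cv2.minAreaRect((q[:,:2]*1000).astype(np.float32))])
```

```text
11.55 [ 0.5242 -0.1917  0.2271] [180.   47.1 149. ] [-14.4 -37.4 -39.7  41.7 -12.1  11.5] -0.0003251128136035361
roller 1566 [ 0.6044 -0.2306  0.1351] [0.031 0.034 0.03 ] 314 354 168 215
0.03 1411 [ 0.6267 -0.247   0.0535] [array([ 627.2, -245.9]), array([43.3, 22.7]), np.float64(56.1)]
0.074 842 [ 0.6382 -0.2571  0.0781] [array([ 643. , -256.1]), array([43.7, 57.9]), np.float64(56.5)]
```

View pics/w2.png

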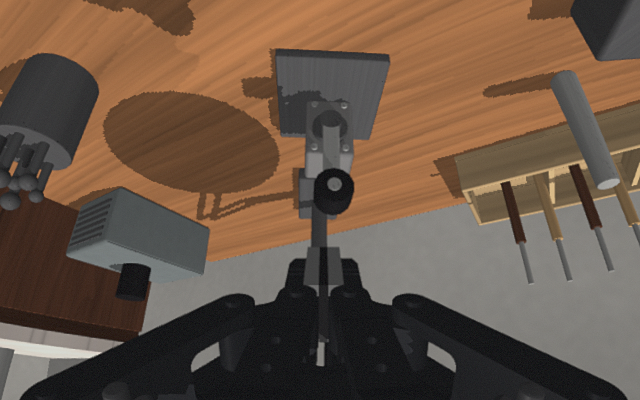

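The camera is upside down here, with the roller at (334,192) and the switch box behind it. The box edges give a station yaw of about -33.7°.

Run:
```python
from h import *
W=np.load('W.npy');d=np.load('wrist.npz')['d'];o=telemetry.get_obs()
a=np.radians(-33.7);s=np.array([np.cos(a),np.sin(a)]);l=np.array([-s[1],s[0]])
near=(np.abs(W[...,0]-.62)<.1)&(np.abs(W[...,1]+.25)<.1)&(d>0)
def ext(lo,hi):
    q=W[near&(W[...,2]>lo)&(W[...,2]<hi)];f=lambda v:np.percentile(v,[1,50,99]).round(4)
    print(lo,f(q[:,:2]@s),f(q[:,:2]@l),f(q[:,2])); return q
q=ext(.112,.15);ext(.074,.082);ext(.06,.07);ext(.085,.11)
y=q[:,:2]@l;x=q[:,:2]@s
yc=(np.percentile(y,.5)+np.percentile(y,99.5))/2;xc=np.percentile(x,2)+.011
r=s*xc+l*yc;print('roller',r)
for X in((-.11,-.05,.22),(-.004,-.05,.124),(-.004,.0185,.124)):
    print(X,inc(o,*target(r,-33.7,43,X)))
```

```text
0.112 [0.6261 0.6282 0.6478] [0.1298 0.1434 0.1576] [0.1179 0.1361 0.1459]
0.074 [0.6485 0.673  0.7024] [0.1218 0.1358 0.1644] [0.0741 0.0786 0.0816]
0.06 [0.6482 0.6631 0.6675] [0.1224 0.1412 0.164 ] [0.0601 0.0643 0.0698]
0.085 [0.6479 0.6493 0.6512] [0.1369 0.1435 0.1507] [0.0852 0.0944 0.1035]
roller [ 0.6100672  -0.23393351]
(-0.11, -0.05, 0.22) (array([ 16.5, -36.7,  -7.6]), array([2. , 0.1, 1.8]))
(-0.004, -0.05, 0.124) (array([ 14.8, -41.7, 135.3]), array([2. , 0.1, 1.8]))
(-0.004, 0.0185, 0.124) (array([ 12.6,  26.7, 137.7]), array([2. , 0.1, 1.8]))
```

Emit:
{"api": "play_rows", "payload": {
  "increments": [
    [[8,-18,-4],[1,0,0.9],1],
    [[16,-37,-7],[2,0.1,1.8],1],
    [[16,-37,5],[2,0.1,1.8],1],
    [[16,-38,30],[2,0.1,1.8],1],
    [[16,-39,60],[2,0.1,1.8],1],
    [[15,-40,90],[2,0.1,1.8],1],
    [[15,-41,115],[2,0.1,1.8],1],
    [[15,-42,130],[2,0.1,1.8],1],
    [[15,-42,135],[2,0.1,1.8],1],
    [[15,-42,135],[2,0.1,1.8],1],
    [[15,-42,135],[2,0.1,1.8],1]
  ]
}}

```text
time: 12.7
ee_pos: [0.5783, -0.2729, 0.1236]
tcp_rot: [-180.0, 47.0, 146.3]
wrist_force: [-0.3, -0.4, 0.5]
opening: -0.0002
grasp_force: 0.0
```

```bash
cat > ang.py <<'E'
from h import *
import sys
o,im,d=snap('wrist');W=cloud('wrist',d,o)
a=np.radians(-33.7);s=np.array([np.cos(a),np.sin(a)]);l=np.array([-s[1],s[0]]);r0=np.array([.6101,-.2339])
x=(W[...,:2]-r0)@s;y=(W[...,:2]-r0)@l
t=o['ee_pos'][:2]-r0;print('t',o['time'],'tcp st',(t@s).round(4),(t@l).round(4),o['ee_pos'][2].round(4),o['tcp_rot'].round(1),'F',o['wrist_force'].round(2),'lat',(o['wrist_force'][:2]@l).round(2))
dark=im.max(2)<75
m=(d>0)&dark&(np.abs(x)<.03)&(np.abs(y)<.085)&(W[...,2]>.085)&(W[...,2]<.15)
n,lab,st,ce=cv2.connectedComponentsWithStats(m.astype(np.uint8))
for i in range(1,n):
    if st[i,4]>60:
        k=lab==i;print('dark',st[i],'x',np.percentile(x[k],[2,50,98]).round(3),'y',np.percentile(y[k],[2,50,98]).round(3),'z',np.percentile(W[k][:,2],[2,50,98]).round(3))
# steel arm between pivot z=.05 and roller
m=(d>0)&~dark&(x>.001)&(x<.022)&(np.abs(y)<.07)&(W[...,2]>.07)&(W[...,2]<.112)
if m.sum()>30:
    A=np.polyfit(W[m][:,2],y[m],1);print('arm n',m.sum(),'angle',np.degrees(np.arctan(A[0])).round(1),'from pivot',np.degrees(np.arctan(np.median(y[m]/(W[m][:,2]-.05)))).round(1))
E
python3 ang.py
```

```text
t 12.7 tcp st -0.0048 -0.0501 0.1236 [-180.    47.   146.3] F [-0.34 -0.35  0.51] lat -0.48
dark [ 310  248   27  108 1503] x [-0.028 -0.021 -0.004] y [-0.053 -0.05  -0.046] z [0.109 0.137 0.149]
dark [278 259  37  37 560] x [-0.03  -0.011 -0.001] y [-0.063 -0.059 -0.053] z [0.112 0.122 0.132]
dark [331 258  37  36 580] x [-0.03  -0.012 -0.   ] y [-0.046 -0.04  -0.036] z [0.111 0.121 0.132]
dark [ 411  263   86   64 2505] x [-0.011 -0.01  -0.004] y [-0.013  0.002  0.013] z [0.117 0.126 0.138]
dark [255 301  20  15 165] x [-0.03  -0.027 -0.025] y [-0.071 -0.068 -0.066] z [0.134 0.137 0.139]
dark [372 301  20  15 167] x [-0.03  -0.027 -0.025] y [-0.034 -0.031 -0.029] z [0.134 0.137 0.139]
arm n 2490 angle -1.5 from pivot -2.1
```

Emit:
{"api": "play_rows", "payload": {
  "increments": [
    [[0,8,0],[0,0,0],1],
    [[0,16,0],[0,0,0],1],
    [[0,22,0],[0,0,0],1],
    [[0,28,0],[0,0,0],1],
    [[0,34,0],[0,0,0],1],
    [[0,40,0],[0,0,0],1],
    [[0,46,0],[0,0,0],1],
    [[0,50,0],[0,0,0],1],
    [[0,50,0],[0,0,0],1]
  ]
}}

```text
time: 13.65
ee_pos: [0.6059, -0.2311, 0.1222]
tcp_rot: [-179.9, 46.9, 146.4]
wrist_force: [-2.1, -3.1, -1.2]
opening: 0.0002
grasp_force: 1.5
```

```bash
python3 ang.py
```

```text
t 13.65 tcp st -0.0051 0.0 0.1222 [-179.9   46.9  146.4] F [-2.06 -3.07 -1.25] lat -3.7
dark [ 279  247  160  115 6063] x [-0.029 -0.01  -0.002] y [-0.011  0.006  0.041] z [0.108 0.122 0.148]
dark [255 301  20  14 165] x [-0.03  -0.028 -0.025] y [-0.021 -0.018 -0.016] z [0.133 0.135 0.137]
arm n 2405 angle 19.5 from pivot 19.5
```

Emit:
{"api": "play_rows", "payload": {
  "increments": [
    [[0,5,0],[0,0,0],1],
    [[0,10,0],[0,0,0],1],
    [[0,14,0],[0,0,0],1],
    [[0,17,0],[0,0,0],1],
    [[0,18,0],[0,0,0],1],
    [[0,18,0],[0,0,0],1],
    [[0,18,0],[0,0,0],1],
    [[0,18,0],[0,0,0],1]
  ]
}}

```text
time: 14.5
ee_pos: [0.615, -0.2169, 0.1215]
tcp_rot: [-179.8, 46.9, 146.4]
wrist_force: [-3.2, -7.2, -4.9]
opening: 0.0002
grasp_force: 3.5
```

```bash
python3 ang.py
```

```text
t 14.5 tcp st -0.0054 0.0169 0.1215 [-179.8   46.9  146.4] F [-3.19 -7.16 -4.86] lat -7.72
dark [ 280  236  155  127 7071] x [-0.029 -0.01  -0.003] y [0.006 0.032 0.058] z [0.104 0.12  0.147]
dark [255 301  20  14 152] x [-0.03  -0.028 -0.025] y [-0.004 -0.001  0.001] z [0.132 0.135 0.136]
dark [417 347  18  15  82] x [-0.03  -0.028 -0.022] y [0.045 0.048 0.051] z [0.147 0.149 0.15 ]
dark [212 349  19  12  72] x [-0.03  -0.028 -0.022] y [-0.016 -0.013 -0.01 ] z [0.147 0.149 0.15 ]
arm n 2268 angle 31.6 from pivot 32.5
```

Emit:
{"api": "play_rows", "payload": {
  "increments": [
    [[0,1,0],[0,0,0],1],
    [[0,1,0],[0,0,0],1],
    [[0,1,0],[0,0,0],1],
    [[0,1,0],[0,0,0],1],
    [[0,1,0],[0,0,0],1],
    [[0,-8,0],[0,0,0],1],
    [[0,-20,0],[0,0,0],1],
    [[0,-32,0],[0,0,0],1],
    [[0,-44,0],[0,0,0],1],
    [[0,-56,0],[0,0,0],1],
    [[0,-67,0],[0,0,0],1],
    [[0,-67,-20],[0,0,0],1],
    [[0,-67,-50],[0,0,0],1],
    [[0,-67,-85],[0,0,0],1],
    [[0,-67,-120],[0,0,0],1],
    [[0,-67,-140],[0,0,0],1],
    [[0,-67,-140],[0,0,0],1],
    [[0,-67,-140],[0,0,0],1],
    [[0,-67,-140],[0,0,0],1],
    [[0,-67,-140],[0,0,0],1]
  ]
}}

```text
time: 16.55
ee_pos: [0.4935, -0.2156, 0.2166]
tcp_rot: [-179.9, 46.8, 146.4]
wrist_force: [-0.0, 0.0, -0.2]
opening: 0.0
grasp_force: 0.0
```

```bash
python3 ang.py
python3 - <<'E'
from h import *
o,im,d=snap('side');cv2.imwrite('pics/end.png',im[:,:,::-1])
E
```

```text
t 16.55 tcp st -0.1071 -0.0494 0.2166 [-179.9   46.8  146.4] F [-0.03  0.03 -0.16] lat 0.0
dark [ 367  189   43   46 1327] x [-0.011 -0.009  0.009] y [-0.014 -0.002  0.013] z [0.119 0.136 0.145]
arm n 606 angle -1.3 from pivot -1.7
```

View pics/end.png

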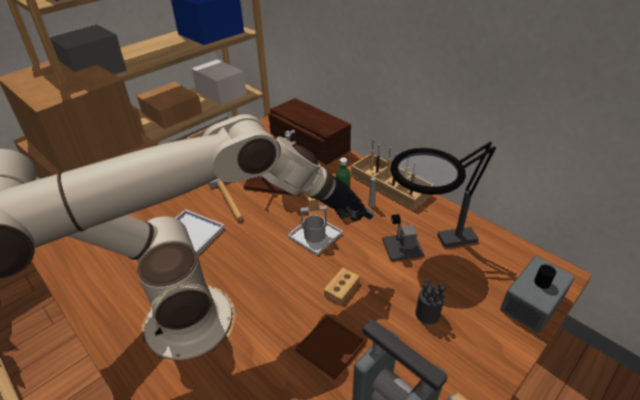

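The pot stands upright in the small grey tray at (315,232). The roller is upright again at (396,219), and the arm is touching nothing.

```bash
python3 -c "
from workcell import workorder
print(workorder.job_done())"
```

```text
the job is handed in; nothing more can be done
None
```

The job is handed in at about 17 s: the round pot stands upright in the small grey tray, and the roller arm was pushed to about 34° (estimated from the camera), held for over half a second and sprang back upright.

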